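# Fit the brake spring on a wire reel stand

### The arm

A 7-joint arm with a two-finger parallel gripper is mounted at the origin on the work surface. World frame = base frame: x ahead of the robot, y to its left, z up, the work surface at z = 0. Lengths are in m, angles in rad, forces in N, time in s.
With the tool pointing down it reaches from about 0.4 to 0.925 m from the base axis. Payload 4.1 kg.
Tool frame: the origin (TCP) lies between the finger pads; the fingertips stand 14 mm ahead of it and the grasp point (between the pads) lies 5 mm behind it; z points along the fingers, y is the line along which they close (so a half turn about z gives the same grasp; the last joint's range is limited). The gripper opens to 85 mm and grips with 20 to 120 N. Pads are 22 mm wide; open, the fingers measure 114 mm over their backs; the gripper's body (76 mm by 85 mm) begins 54 mm behind the grasp point. The pads swing forward as they close: fully open they stand 13 mm farther back than shut.
Start: joints at [1.016, 0.398, 0.045, 1.537, -0.019, 1.207, -0.051], TCP at [0.286, -0.584, 0.208] pointing down, gripper open.
Joint ranges: [-2.82, 2.82], [-0.49, 2.23], [-1.37, 1.46], [0, 2.46], [-1.36, 4.5], [0.23, 2], [-2.94, 2.94]. Speed limits (rad/s): [2.57, 2.57, 3.14, 3.14, 3.14, 3.14, 3.14].

### API

Orientations are given as a unit quaternion [x, y, z, w].
In Python, from bench import env gives the robot as it stands. The module is installed in compiled form; this text tells all that it offers.
- The arm moves only by the tool drive_tool, never from a script. Its argument "steps" is a list of rows, each a list of 3 entries, a list of its own where there are three numbers: the turn, a rotation vector about the tool's x, y, z in rad, then the shift along the tool's x, y, z in m, then the gripper command: -1 is fully open, 1 is shut, values between are in proportion. In form: [[[rx, ry, rz], [tx, ty, tz], grip], ...]. A call has 1 to 5 rows; each row shifts and turns the commanded pose from where the row before left it, along the tool's axes as they then stand; what a row does not reach is not made up. A row lasts 1/8 s, in which the tool goes at most 62.5 mm and 10.7 degrees, less where a joint would pass 70% of its speed; a pose out of reach is approached as far as the arm can. A call with a gripper value outside its range is refused whole. The fingers move at their own pace and stop on an object; "force" is the grip in N (left out, the last holds). Time passes only in rows, so rows that do not move let the fingers close. It gives the time, the measured TCP pose, the force, the opening and the grip force at its end, in the units of the state.
- env.observe(): the state, without advancing time (a new reading comes with each control period).
- env.capture(name): name is "side" or "top" or "wrist"; returns the picture (480x640x3 uint8, blue, green, red); there is no depth.
- env.camera_params(name): a dict with "mtx" (3x3 intrinsics, pixels), "R" (3x3) and "t" (3): a world point X has camera coordinates R X + t. Camera axes: x right, y down, z forward; pixel columns grow to the right and rows downward; lengths in m; the calibration is good to about 2 mm. The wrist camera is an equidistant fisheye: a pixel r from the principal point sees the ray r / f radians off the axis. A picture is of the moment at which its call begins: read the wrist's pose just before it. camera_params takes no time and is no camera call; for the wrist camera it gives the pose at the moment of the call.
- env.close_job(): hands the job in; it is judged then, once.
The state is a dict: "time_s": time; "joint_pos": joint angles; "qvel": joint speeds; "joint_torque": joint torques, N m; "eef_pos": TCP position; "tcp_rot": TCP orientation; "wrist_force": force on the tool from outside, world axes, zero at the start; "ft_torque": the same for the moment, N m; "finger_gap": opening from 0.0 (shut) to 1.0 (fully open); "grasp_force": force on a finger pad.
Only numpy, scipy, OpenCV 4.12 (cv2) and the standard library are available. Lean on these libraries where they do the work, as an engineer would, in place of code of your own. Each camera call takes 0.05 s, during which the arm holds its last target. There are 200 camera calls.

### The job

Refit the drag brake of the wire reel stand: slip the flat pressure disc over the split spindle so that it lies on the reel, then thread the spring that has a cross wire over the spindle end, cross wire down. The wire goes in only when it lines up with the slot in the spindle, so press gently and twist a little whenever it snags instead of forcing it, slide the spring down until it stands on the disc, and let go. Leave the thumb nut off, and leave the plain spring and everything else where they are.

Things in the scene. Friction and masses are not known exactly. Their poses are not given: they have to be found in the camera images.
- reel_top (a point): Wire reel stand, fixed to the bench: grey base plate 130 x 110 mm, black reel of white wire (82 mm across) on an upright split steel spindle. This point is on the spindle's axis, level with the reel's flat top, 72 mm above the bench. z up, x along the plate's long side towards the wire guide (a rod with an eyelet, 54 mm high, 56 mm from the axis).
- spindle_tip (a point): Top of the spindle, on its axis, 62 mm above the reel's top. The spindle is 18 mm thick, edges broken by 0.8 mm at the tip, and split by a straight slot 3.6 mm wide, right across it and down to the reel. It is clamped at any angle and does not turn: the slot runs along the stand's x axis to within 1.3 rad either way; this point's axes (the stand's) do not tell it.
- disc_center (a point): The pressure disc: a loose flat white plastic ring, 46 mm across, 12 mm thick, hole 21 mm, lying flat on the bench; this point is its centre, half-way up (6 mm).
- spring_mid (a point): Brake spring: loose steel compression spring standing upright, 28 mm outside, 24 mm inside, 40 mm tall, 2 mm wire. The end it stands on has a straight wire right across its middle, flush with the end, which must enter the spindle's slot. x points along this cross wire (either way round is the same), z up. This point is on the spring's axis, 20 mm above its lower end.
- stand: The whole reel stand with reel and spindle; its origin is on the bench under the spindle's axis.
- spring: The brake spring; origin on its axis at its lower end, axes as for spring_mid. Whole, it yields about 0.4 N/mm. Hold it by its upper half (fingertips 15 to 18 mm above its lower end): the free coils below then yield about 0.75 N/mm for 10 mm before they are solid, and over 15 N between spring and spindle would bend the cross wire.
- disc: The pressure disc; its origin is the centre of its underside.
- plain_spring: A bystander, loose: a wider, shorter plain spring (34 mm across, 26 mm tall) without a cross wire, standing on the bench 85 to 105 mm beyond the brake spring. Origin under its centre.
- thumb_nut: A bystander, loose: knurled brass thumb nut, 34 mm across, 16 mm tall, 85 to 105 mm beyond the disc. Origin under its centre.
- electrode0: A bystander, loose: grey disc electrode with a steel stud, 34 mm across, 10 mm tall, beyond the stand. Origin under its centre.
- electrode1: A bystander like electrode0.
Things that resemble listed ones, but are neither listed nor needed, are in the scene too. What is shaped like the disc but green or purple is not meant.

How it is judged:
By the outcome, as a careful person would: the job done as asked, in the order asked, and still so for the second after the job is handed in, with the robot touching nothing.
It also fails if it takes over 72 s, if anything falls off the work surface, if the arm or the gripper's body presses on something with over 40 N, if the wrist force passes 120 N, or if a joint passes its speed limit or range.

## Working session

There is one attempt and no reset: what is moved stays moved. The work goes in short steps, Python scripts to look and compute and a tool call to move; the robot and the scene stay as the last step left them, time stands still between calls to the robot, and variables do not carry over. Pictures are saved under pics/ and viewed, at most 10 in all, crops included, and the job is handed in when it is done.

Besides the shell and the picture viewer there is one more tool, called after "Emit:" as name(argument=value, ...), one argument or row to a line, values as JSON. drive_tool: Moves the arm, as the interface text tells. Its arguments: {"type":"object","properties":{"steps":{"type":"array"},"force":{"type":"number"}},"required":["steps"]}

```bash
mkdir -p pics
cat > h.py <<'E'
import numpy as np, cv2
from bench import env
from scipy.spatial.transform import Rotation as R
def ray(p,px,fish=False):
    K=p["mtx"];x=(px[0]-K[0,2])/K[0,0];y=(px[1]-K[1,2])/K[1,1]
    if fish:
        r=np.hypot(x,y);s=np.sin(r)/r if r>1e-9 else 1;d=np.array([x*s,y*s,np.cos(r)])
    else: d=np.array([x,y,1.])
    Rm=np.array(p["R"]);t=np.array(p["t"])
    d=Rm.T@d;return -Rm.T@t,d/np.linalg.norm(d)
def onz(p,px,z,fish=False):
    c,d=ray(p,px,fish);return c+d*(z-c[2])/d[2]
def proj(p,X,fish=False):
    c=np.array(p["R"])@np.array(X)+np.array(p["t"]);K=p["mtx"]
    if fish:
        r=np.hypot(c[0],c[1]);th=np.arctan2(r,c[2]);u=c[:2]/max(r,1e-9)*th
    else: u=c[:2]/c[2]
    return np.array([K[0,0]*u[0]+K[0,2],K[1,1]*u[1]+K[1,2]])
E
python3 - <<'E'
from h import *
s=env.observe();print(s)
for n in("top","side","wrist"):
    p=env.camera_params(n);im=env.capture(n);cv2.imwrite(f"pics/{n}0.png",im);np.savez(f"{n}0.npz",**p)
    print(n,np.round(p["mtx"],1).tolist(),np.round(-np.array(p["R"]).T@np.array(p["t"]),3),np.round(p["R"],3).tolist())
E
```

```text
{'time_s': 0.0, 'joint_pos': array([ 1.01601359,  0.39918639,  0.04500398,  1.53789719, -0.01868453,
        1.20688612, -0.05068293]), 'qvel': array([0.00062075, 0.00058671, 0.00304312, 0.00063616, 0.00137853,
       0.00114137, 0.00150051]), 'joint_torque': array([ 3.58818825e-04, -4.75123894e+01,  1.36475667e+00, -2.54218340e+01,
        1.14740073e-02,  9.39559133e-03, -1.23240053e-06]), 'eef_pos': array([ 0.28583357, -0.58301663,  0.20645889]), 'tcp_rot': array([ 9.74126191e-01,  2.26002673e-01, -2.87678587e-04, -9.34837687e-04]), 'wrist_force': array([-0.34856114, -0.57530571, -0.35709534]), 'ft_torque': array([-0.05180032,  0.00146842,  0.01006776]), 'grasp_force': 0.0, 'finger_gap': 1.0004898799827615}
top [[458.0, 0.0, 324.0], [0.0, 458.0, 241.0], [0.0, 0.0, 1.0]] [0.385 0.019 0.951] [[-0.001, -1.0, -0.018], [-0.987, 0.004, -0.161], [0.161, 0.018, -0.987]]
side [[491.1, 0.0, 317.0], [0.0, 491.1, 239.5], [0.0, 0.0, 1.0]] [ 0.393 -0.52   0.758] [[0.973, -0.23, 0.015], [-0.164, -0.736, -0.657], [0.162, 0.636, -0.754]]
wrist [[371.6, 0.0, 329.6], [0.0, 371.6, 240.9], [0.0, 0.0, 1.0]] [ 0.354 -0.551  0.374] [[0.44, -0.898, -0.001], [-0.858, -0.42, 0.296], [-0.267, -0.129, -0.955]]
```

View pics/top0.png

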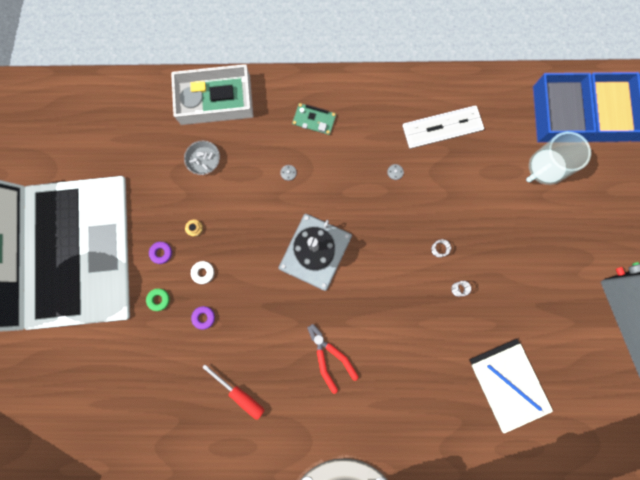

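View pics/side0.png

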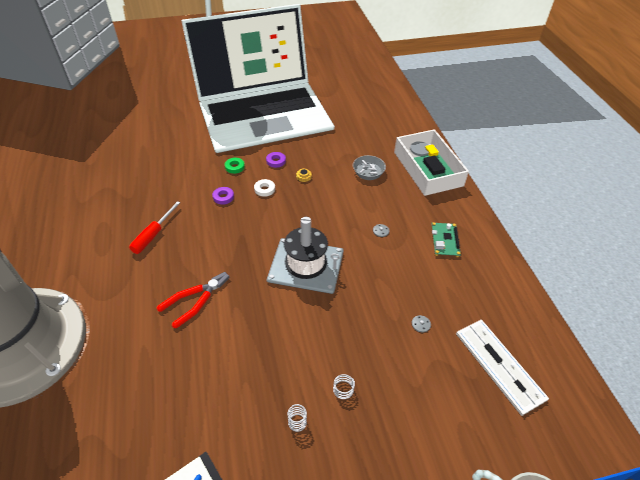

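The top view shows the candidates. Disc: white ring (202,272), against purple rings (160,252) and (203,318), a green ring (157,300) and the nut (193,228). Spring: (461,289), which is the taller one in the side view at (297,418), against the shorter, wider one at (442,248). The stand is at (315,250). I choose white (202,272) and (461,289), and check both in a crop.

Run:
```python
from h import *
t=cv2.imread("pics/top0.png");s=cv2.imread("pics/side0.png")
T=dict(np.load("top0.npz"));S=dict(np.load("side0.npz"))
c=lambda im,u,v,r=26:cv2.resize(im[v-r:v+r,u-r:u+r],(266,266),interpolation=cv2.INTER_CUBIC)
cv2.imwrite("pics/m1.png",np.vstack([np.hstack([c(t,202,272),c(t,461,289),c(t,315,245)]),np.hstack([c(s,264,188),c(s,297,418),c(s,306,230)])]))
# disc by white mask
def blob(im,u,v,r,thr):
    g=im[v-r:v+r,u-r:u+r].astype(int);m=((g.min(2)>thr)).astype(np.uint8)
    pts=cv2.findNonZero(m).reshape(-1,2);h=cv2.convexHull(pts)
    M=cv2.moments(h);b=pts.min(0),pts.max(0);return np.array([M["m10"]/M["m00"]+u-r,M["m01"]/M["m00"]+v-r]),b[1]-b[0]+1
for n,im,p,(u,v) in(("disc",t,T,(202,272)),("disc",s,S,(264,188))):
    q,w=blob(im,u,v,16,150);print(n,q,w,onz(p,q,.008))
for n,im,p,(u,v) in(("spr",t,T,(461,289)),("spr",s,S,(297,418)),("plain",t,T,(442,248)),("plain",s,S,(344,387))):
    q,w=blob(im,u,v,18,140);print(n,q,w,onz(p,q,.02))
for n,p,q in(("tip",T,(314,241)),("tip",S,(306,219))):print(n,onz(p,q,.134))
```

```text
disc [201.54954955 272.09090909] [24 23] [0.47412009 0.28978778 0.008     ]
disc [264.11068702 187.00445293] [21 17] [0.47495871 0.28970726 0.008     ]
spr [460.9204893  288.20718654] [19 15] [ 0.43920961 -0.24015627  0.02      ]
spr [296.69551282 417.09214744] [20 28] [ 0.43965591 -0.23754535  0.02      ]
plain [440.66269052 247.89860835] [20 18] [ 0.5213967  -0.20293035  0.02      ]
plain [343.41778866 385.9873521 ] [22 25] [ 0.52184647 -0.20549693  0.02      ]
tip [0.5180548 0.051645  0.134    ]
tip [0.5194454  0.05719478 0.134     ]
```

View pics/m1.png

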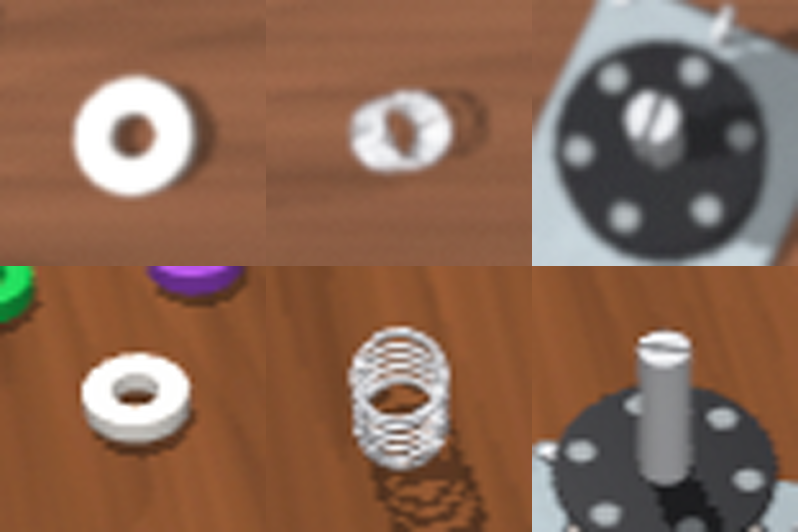

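The crops confirm the white ring, with its hole, at top (202,272). The spring at (461,289) is the tall, narrow one. The spindle tip is at (312,242), with its slot at about -20° in world. Next I go over the brake spring for a close look at the cross wire.

Emit:
drive_tool(
  steps=[
    [[0,0,0],[0.035,-0.04,0],-1],
    [[0,0,0],[0.035,-0.04,0],-1],
    [[0,0,0],[0.035,-0.04,0],-1],
    [[0,0,0],[0.035,-0.04,0],-1],
    [[0,0,0],[0.035,-0.04,0],-1],
  ],
  force=30,
)

```text
time_s: 0.78
eef_pos: [0.3554, -0.3252, 0.2074]
tcp_rot: [0.974, 0.226, 0.0, 0.0]
wrist_force: [0.9, -0.0, 0.3]
finger_gap: 0.998
grasp_force: 0.0
```

Emit:
drive_tool(
  steps=[
    [[0,0,0],[0.035,-0.04,0.03],-1],
    [[0,0,0],[0,0,0.03],-1],
    [[0,0,0],[0,0,0.026],-1],
    [[0,0,0],[0,0,0],-1],
    [[0,0,0],[0,0,0],-1],
  ],
)

```text
time_s: 1.4
eef_pos: [0.3696, -0.2763, 0.1224]
tcp_rot: [0.974, 0.226, 0.0, 0.001]
wrist_force: [1.2, -1.1, -0.0]
finger_gap: 1.0
grasp_force: 0.0
```

Run:
```python
from h import *
s=env.observe();p=env.camera_params("wrist");im=env.capture("wrist");cv2.imwrite("pics/w1.png",im);np.savez("w1.npz",**p)
print(s["time_s"],s["eef_pos"],s["tcp_rot"],s["wrist_force"])
q=proj(p,[.4394,-.239,.0],True);print(q)
u,v=q.astype(int);c=im[max(0,v-50):v+50,max(0,u-65):u+65];print(max(0,u-65),max(0,v-50))
cv2.imwrite("pics/w1c.png",cv2.resize(c,None,fx=6,fy=6,interpolation=cv2.INTER_CUBIC))
```

```text
1.4 [ 0.36958179 -0.27625978  0.12235953] [9.74183517e-01 2.25756466e-01 4.61724216e-04 5.28755577e-04] [ 1.23192466 -1.09315622 -0.0287396 ]
[324.92559427 124.79544482]
259 74
```

View pics/w1c.png

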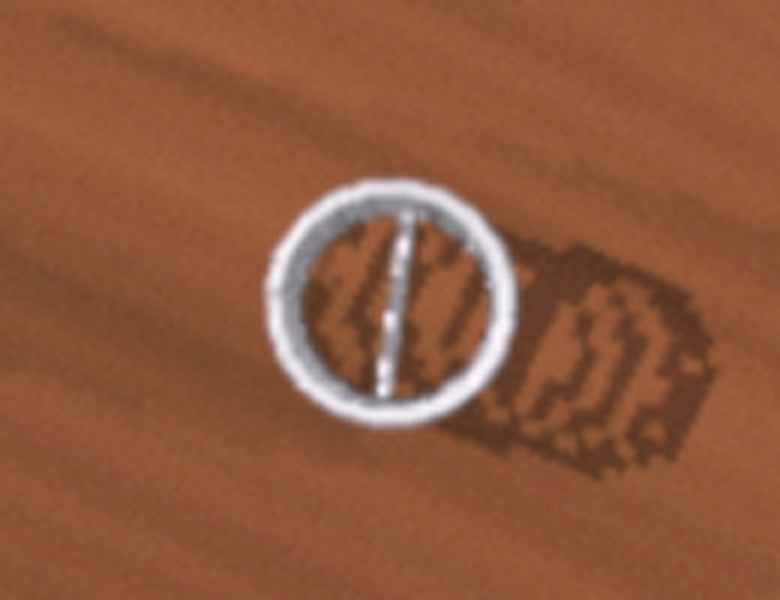

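The crop shows the spring's rim centred at crop (392,302), with the cross wire from (407,215) to (382,392). I compute the wire angle, then look at the spindle slot from above.

Emit:
drive_tool(
  steps=[
    [[0,0,0],[0.034,-0.038,-0.02],-1],
    [[0,0,0],[0.034,-0.038,-0.02],-1],
    [[0,0,0],[0.034,-0.038,-0.02],-1],
    [[0,0,0],[0.034,-0.038,0],-1],
    [[0,0,0],[0.034,-0.038,0],-1],
  ],
)

```text
time_s: 2.08
eef_pos: [0.4395, -0.029, 0.1834]
tcp_rot: [0.974, 0.226, 0.002, 0.001]
wrist_force: [2.0, -0.4, -0.1]
finger_gap: 1.001
grasp_force: 0.0
```

Emit:
drive_tool(
  steps=[
    [[0,0,0],[0.034,-0.038,0],-1],
    [[0,0,0],[0,0,0],-1],
    [[0,0,0],[0,0,0],-1],
  ],
)

```text
time_s: 2.45
eef_pos: [0.4522, 0.0181, 0.1822]
tcp_rot: [0.974, 0.226, 0.0, 0.001]
wrist_force: [0.5, -0.2, 0.0]
finger_gap: 1.002
grasp_force: 0.0
```

Run:
```python
from h import *
P=dict(np.load("w1.npz"));f=lambda a,b:(259+a/6-.42,74+b/6-.42)
a=onz(P,f(407,215),.001,True);b=onz(P,f(382,392),.001,True);d=a-b
print("wire",a,b,(a+b)/2,np.linalg.norm(d),np.degrees(np.arctan2(d[1],d[0])),"rim",onz(P,f(392,302),.039,True))
s=env.observe();p=env.camera_params("wrist");im=env.capture("wrist");cv2.imwrite("pics/w2.png",im);np.savez("w2.npz",**p)
print(s["time_s"],s["eef_pos"],s["tcp_rot"])
q=proj(p,[.518,.055,.134],True);print(q)
u,v=q.astype(int);o=max(0,u-65),max(0,v-50);c=im[o[1]:v+50,o[0]:u+65];print(o)
cv2.imwrite("pics/w2c.png",cv2.resize(c,None,fx=6,fy=6,interpolation=cv2.INTER_CUBIC))
```

```text
wire [ 0.45064949 -0.23478689  0.001     ] [ 0.42862876 -0.24197266  0.001     ] [ 0.43963912 -0.23837977  0.001     ] 0.023163497891398162 18.072465524173726 rim [ 0.43939738 -0.23872282  0.039     ]
2.45 [0.45219308 0.01808999 0.18219976] [9.74185266e-01 2.25748868e-01 4.70123992e-04 5.42928292e-04]
[320.95646213 129.7049307 ]
(np.int64(255), np.int64(79))
```

View pics/w2c.png

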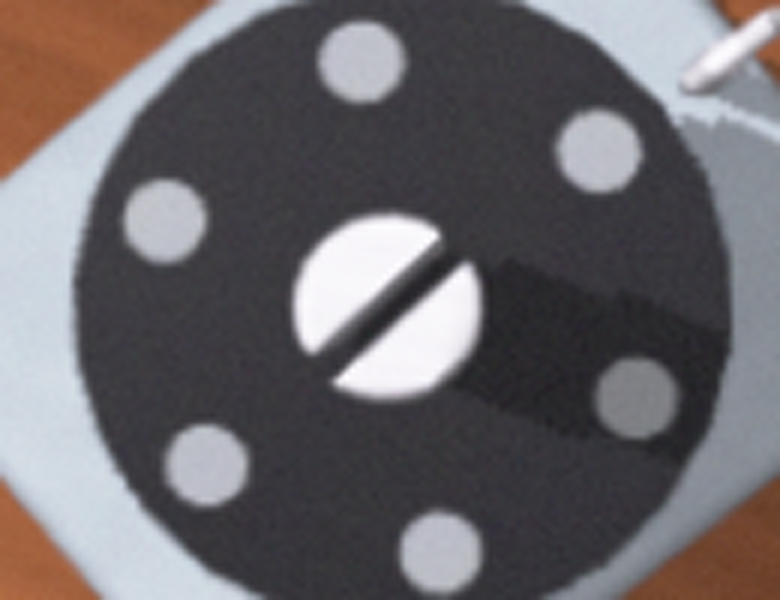

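The crop shows the spindle tip centred at crop (388,306), with its slot from (454,250) to (324,367).

```bash
cat >> h.py <<'E'
def go(tgt,yaw=None):
    "print tool-frame shift & turn to a target TCP (tool kept vertical); yaw = angle of tool x in world, deg"
    s=env.observe();r=R.from_quat(s["tcp_rot"]);M=r.as_matrix();y0=np.degrees(np.arctan2(M[1,0],M[0,0]))
    tilt=r.apply([0,0,1])
    y=y0 if yaw is None else yaw
    D=R.from_matrix([[np.cos(np.radians(y)),np.sin(np.radians(y)),0],[np.sin(np.radians(y)),-np.cos(np.radians(y)),0],[0,0,-1]])
    rv=(r.inv()*D).as_rotvec()
    print("t",round(s["time_s"],2),"pos",np.round(s["eef_pos"],4),"yaw",round(y0,2),"tilt",np.round(tilt[:2],4),"gap",round(s["finger_gap"],3),"F",np.round(s["wrist_force"],1))
    print("turn",np.round(rv,4),"shift(after turn)",np.round(D.inv().apply(np.array(tgt)-s["eef_pos"]),4))
E
python3 - <<'E'
from h import *
P=dict(np.load("w2.npz"));im=cv2.imread("pics/w2.png")
c=im[100:160,290:350];m=(c.min(2)>190).astype(np.uint8)
pts=cv2.findNonZero(m).reshape(-1,2);(x,y),r=cv2.minEnclosingCircle(pts.astype(np.float32));print(x+290,y+100,r)
print("tip",onz(P,(x+290,y+100),.134,True), "hand",onz(P,(255+388/6-.42,79+306/6-.42),.134,True))
a=onz(P,(255+454/6,79+250/6),.134,True);b=onz(P,(255+324/6,79+367/6),.134,True);d=a-b
print("slot deg",np.degrees(np.arctan2(d[1],d[0])),np.linalg.norm(d))
for nm in [0]:
    n,l,st,ce=cv2.connectedComponentsWithStats(m)
    for i in range(1,n):
        if st[i,4]>30:
            q=np.argwhere(l==i)[:,::-1]+[290,100.];print(i,st[i,4])
            w=np.array([onz(P,t,.134,True)[:2] for t in q]);e=w-w.mean(0);U=np.linalg.svd(e)[2][0];print("half mean",w.mean(0),"dir",np.degrees(np.arctan2(U[1],U[0])))
go([.4745,.2897,.12])
E
```

```text
309.95454597473145 139.0454559326172 27.522066116333008
tip [0.51038553 0.05832494 0.134     ] hand [0.51764001 0.05591282 0.134     ]
slot deg -21.781175353533413 0.0167794809589778
1 268
half mean [0.51925159 0.06029671] dir 157.8770426813614
2 243
half mean [0.51580208 0.05163857] dir 157.80260136454646
t 2.5 pos [0.4519 0.0175 0.182 ] yaw 26.01 tilt [ 0.0007 -0.0009] gap 1.0 F [-0.9 -1.4  0.4]
turn [ 0.0011 -0.0003 -0.    ] shift(after turn) [ 0.1396 -0.2348  0.062 ]
```

Emit:
drive_tool(
  steps=[
    [[0,0,0],[0.016,-0.057,0],-1],
    [[0,0,0],[0.016,-0.057,0],-1],
    [[0,0,0],[0.016,-0.057,0.02],-1],
    [[0,0,0],[0.016,-0.057,0.04],-1],
    [[0,0,0],[0,0,0],-1],
  ],
)

```text
time_s: 3.12
eef_pos: [0.4076, 0.2462, 0.1246]
tcp_rot: [0.974, 0.229, -0.002, -0.0]
wrist_force: [0.6, -0.3, 0.3]
finger_gap: 1.0
grasp_force: 0.0
```

Emit:
drive_tool(
  steps=[
    [[0,0,0],[0,0,0],-1],
  ],
)

```text
time_s: 3.25
eef_pos: [0.411, 0.2426, 0.1265]
tcp_rot: [0.974, 0.225, -0.0, 0.001]
wrist_force: [0.5, 0.1, -0.1]
finger_gap: 1.007
grasp_force: 0.0
```

Run:
```python
from h import *
p=env.camera_params("wrist");im=env.capture("wrist");cv2.imwrite("pics/w3.png",im)
q=proj(p,[.4745,.2897,.012],True);u,v=q.astype(int)
m=((im.min(2)>150)&(im.max(2)-im.min(2)<40)).astype(np.uint8)
n,l,st,ce=cv2.connectedComponentsWithStats(m);print(q)
for i in range(1,n):
    if st[i,4]>150 and np.hypot(*(ce[i]-q))<60:
        cs,_=cv2.findContours((l==i).astype(np.uint8),cv2.RETR_CCOMP,cv2.CHAIN_APPROX_NONE)
        for c in cs:
            if len(c)>20:
                w=np.array([onz(p,t[0],.012,True)[:2] for t in c]).astype(np.float32);(x,y),a,_=cv2.fitEllipse(w);print(i,st[i],"c",x,y,"ax",a)
go([.4745,.2897,.013])
```

```text
[309.06122366 126.45811986]
4 [ 278   97   61   60 2276] c 0.4743264615535736 0.2902041971683502 ax (0.044796429574489594, 0.04496776685118675)
4 [ 278   97   61   60 2276] c 0.47454071044921875 0.2901906967163086 ax (0.021107923239469528, 0.02126387320458889)
t 3.3 pos [0.4115 0.2424 0.1268] yaw 25.91 tilt [ 0.0009 -0.0011] gap 1.001 F [0.8 0.8 0.4]
turn [ 0.0013 -0.0004 -0.    ] shift(after turn) [ 0.0774 -0.0151  0.1138]
```

Emit:
drive_tool(
  steps=[
    [[0,0,0],[0.039,-0.008,0],-1],
    [[0,0,0],[0.0385,-0.0075,0.02],-1],
    [[0,0,0],[0,0,0.04],-1],
    [[0,0,0],[0,0,0.03],-1],
    [[0,0,0],[0,0,0],-1],
  ],
)

```text
time_s: 3.92
eef_pos: [0.4729, 0.2891, 0.0351]
tcp_rot: [0.975, 0.224, -0.002, 0.001]
wrist_force: [0.2, -0.3, 0.1]
finger_gap: 0.998
grasp_force: 0.0
```

Run:
```python
from h import *
go([.4744,.2902,.013])
```

```text
t 3.92 pos [0.4729 0.2891 0.0351] yaw 25.92 tilt [-0.0029 -0.0035] gap 0.998 F [ 0.2 -0.3  0.1]
turn [0.0018 0.0041 0.    ] shift(after turn) [ 0.0018 -0.0004  0.0221]
```

Emit:
drive_tool(
  steps=[
    [[0,0,0],[0.001,0,0.012],-1],
    [[0,0,0],[0,0,0.01],-1],
    [[0,0,0],[0,0,0],-1],
    [[0,0,0],[0,0,0],-1],
  ],
)

```text
time_s: 4.42
eef_pos: [0.4742, 0.2931, 0.0149]
tcp_rot: [0.974, 0.226, 0.0, -0.0]
wrist_force: [0.7, 0.0, -0.2]
finger_gap: 0.997
grasp_force: 0.0
```

Emit:
drive_tool(
  steps=[
    [[0,0,0],[0,0,0],0.3],
    [[0,0,0],[0,0,0],0.3],
    [[0,0,0],[0,0,0],0.3],
    [[0,0,0],[0,0,0],0.3],
    [[0,0,0],[0,0,0],0.3],
  ],
)

```text
time_s: 5.05
eef_pos: [0.474, 0.2929, 0.0145]
tcp_rot: [0.974, 0.226, 0.0, 0.0]
wrist_force: [0.5, 1.4, 0.9]
finger_gap: 0.346
grasp_force: 0.0
```

Emit:
drive_tool(
  steps=[
    [[0,0,0],[0,0,0],0.3],
  ],
)

```text
time_s: 5.18
eef_pos: [0.474, 0.2929, 0.0145]
tcp_rot: [0.974, 0.226, 0.0, 0.0]
wrist_force: [0.2, -0.1, -0.0]
finger_gap: 0.348
grasp_force: 0.0
```

Run:
```python
from h import *
im=env.capture("wrist");cv2.imwrite("pics/w4.png",im)
```

```text
(no output)
```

View pics/w4.png

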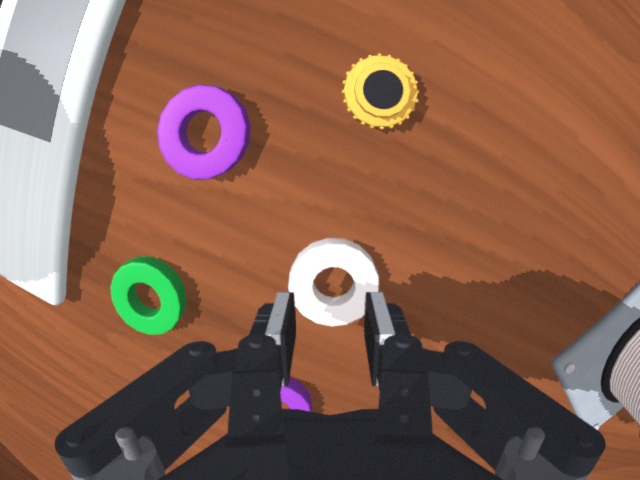

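The wrist view shows the pads at (283,320) and (375,320), with the white disc at (334,282). It isn't gripped: it is either ahead of the pads or below them. I measure it again.

Run:
```python
from h import *
p=env.camera_params("wrist");im=cv2.imread("pics/w4.png")
print("TCP px",proj(p,env.observe()["eef_pos"],True), "disc exp",proj(p,[.4744,.2902,.012],True))
print("hole centre",onz(p,(333,281),.012,True),"rim L/R",onz(p,(289,281),.012,True),onz(p,(379,281),.012,True))
go([.4744,.2902,.013])
t=env.capture("top");T=env.camera_params("top")
m=(t[250:295,180:225].min(2)>150).astype(np.uint8);h=cv2.convexHull(cv2.findNonZero(m));M=cv2.moments(h);print("top",onz(T,(M["m10"]/M["m00"]+180,M["m01"]/M["m00"]+250),.008))
```

```text
TCP px [328.32389446 286.73594616] disc exp [333.52700167 286.07051912]
hole centre [0.47676873 0.29166312 0.012     ] rim L/R [0.46703868 0.31135934 0.012     ] [0.48677418 0.27091555 0.012     ]
t 5.22 pos [0.4739 0.2929 0.0145] yaw 26.12 tilt [ 0.     -0.0002] gap 0.35 F [ 0.5 -0.3 -0. ]
turn [0.0001 0.0001 0.    ] shift(after turn) [-0.0008  0.0026  0.0015]
top [0.4686782 0.2848985 0.008    ]
```

Run:
```python
from h import *
p=env.camera_params("wrist");s=env.observe();M=R.from_quat(s["tcp_rot"]).as_matrix()
for px in((293,293),(367,293)):
    c,d=ray(p,px,True);c=M.T@(c-s["eef_pos"]);d=M.T@d
    for y in(.0135,.015,.018,.0215):
        k=(np.sign(d[1])*y-c[1])/d[1];print(px,y,np.round(c+k*d,4))
im=env.capture("side");S=env.camera_params("side");u,v=proj(S,s["eef_pos"]).astype(int);print(u,v)
cv2.imwrite("pics/s4.png",cv2.resize(im[v-60:v+40,u-60:u+60],None,fx=6,fy=6,interpolation=cv2.INTER_CUBIC))
```

```text
(293, 293) 0.0135 [ 0.0144 -0.0135 -0.0379]
(293, 293) 0.015 [ 0.0079 -0.015  -0.0241]
(293, 293) 0.018 [-0.0051 -0.018   0.0034]
(293, 293) 0.0215 [-0.0203 -0.0215  0.0356]
(367, 293) 0.0135 [ 0.0209  0.0135 -0.0518]
(367, 293) 0.015 [ 0.0146  0.015  -0.0383]
(367, 293) 0.018 [ 0.0018  0.018  -0.0114]
(367, 293) 0.0215 [-0.013   0.0215  0.02  ]
263 183
```

View pics/s4.png

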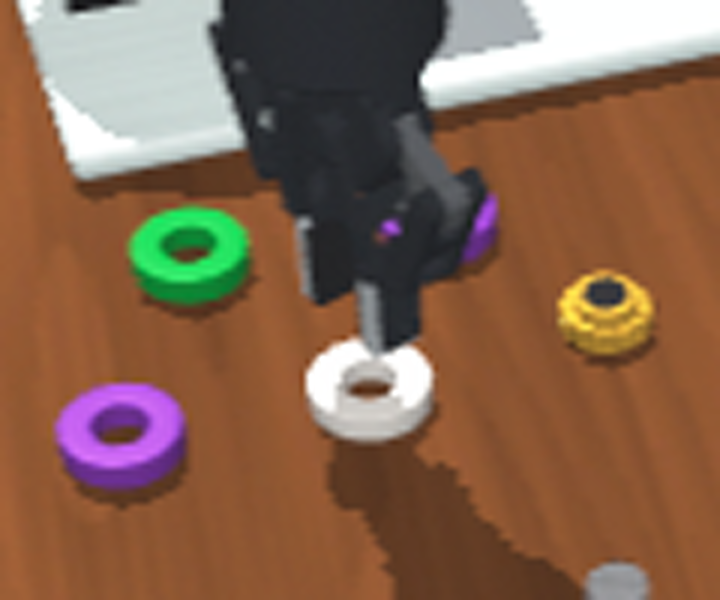

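The side crop shows both fingertips, near (385,350) and far (320,300), clearly above the disc at (370,390). They sit higher than the stated tool geometry says. I triangulate the tip height.

Run:
```python
from h import *
S=env.camera_params("side");W=env.camera_params("wrist");s=env.observe();M=R.from_quat(s["tcp_rot"]).as_matrix()
u0,v0=203,123
def tri(a,b):
    (c1,d1),(c2,d2)=ray(S,a),ray(W,b,True)
    k=np.linalg.lstsq(np.c_[d1,-d2],c2-c1,rcond=None)[0];p1,p2=c1+k[0]*d1,c2+k[1]*d2;return (p1+p2)/2,np.linalg.norm(p1-p2)
f=lambda a,b:(u0+a/6-.42,v0+b/6-.42)
for a,b in(((364,345),(375,293)),((382,352),(367,293)),((410,345),(367,293)),((305,293),(293,293)),((325,302),(293,293))):
    X,e=tri(f(*a),b);print(a,b,np.round(X,4),"miss",round(e,4),"tool",np.round(M.T@(X-s["eef_pos"]),4))
print(s["joint_pos"])
```

```text
(364, 345) (375, 293) [0.4806 0.2788 0.0347] miss 0.0153 tool [-0.0002  0.0156 -0.0202]
(382, 352) (367, 293) [0.4826 0.2799 0.0313] miss 0.006 tool [ 0.0021  0.0154 -0.0169]
(410, 345) (367, 293) [0.4886 0.28   0.0351] miss 0.0032 tool [ 0.0075  0.018  -0.0207]
(305, 293) (293, 293) [0.4637 0.3118 0.0328] miss 0.0157 tool [-0.0008 -0.0215 -0.0184]
(325, 302) (293, 293) [0.467  0.3103 0.0312] miss 0.0077 tool [ 0.0015 -0.0187 -0.0167]
[-0.18348269  0.51066639 -0.56446347  1.92346318  0.36912836  0.81100217
 -2.06347315]
```

The tips sit about 17–20 mm behind the reported TCP, not 14 mm ahead of it. I half-open the gripper, centre it and descend in small steps while watching the force.

Emit:
drive_tool(
  steps=[
    [[0,0,0],[0.001,0.0025,0],-0.4],
    [[0,0,0],[0,0,0],-0.4],
    [[0,0,0],[0,0,0],-0.4],
    [[0,0,0],[0,0,0],-0.4],
  ],
)

```text
time_s: 5.82
eef_pos: [0.4759, 0.2911, 0.0145]
tcp_rot: [0.974, 0.226, -0.0, 0.0]
wrist_force: [0.1, 0.0, 0.1]
finger_gap: 0.7
grasp_force: 0.0
```

Emit:
drive_tool(
  steps=[
    [[0,0,0],[0,0,0.008],-0.4],
    [[0,0,0],[0,0,0.008],-0.4],
    [[0,0,0],[0,0,0],-0.4],
  ],
)

```text
time_s: 6.2
eef_pos: [0.4751, 0.2905, -0.0026]
tcp_rot: [0.974, 0.226, -0.001, 0.0]
wrist_force: [0.4, -0.1, -0.6]
finger_gap: 0.694
grasp_force: 0.0
```

Run:
```python
from h import *
p=env.camera_params("wrist");im=env.capture("wrist");cv2.imwrite("pics/w5.png",im)
go([.4744,.2902,-.017])
g=im.astype(int);m=((g.min(2)>150)&(g.max(2)-g.min(2)<40)).astype(np.uint8)
n,l,st,ce=cv2.connectedComponentsWithStats(m)
for i in range(1,n):
    if st[i,4]>150 and np.hypot(*(ce[i]-[330,285]))<60:
        cs,_=cv2.findContours((l==i).astype(np.uint8),cv2.RETR_CCOMP,cv2.CHAIN_APPROX_NONE)
        for c in cs:
            if len(c)>20:
                w=np.array([onz(p,t[0],.012,True)[:2] for t in c]).astype(np.float32);(x,y),a,_=cv2.fitEllipse(w);print(i,st[i],"c",x,y,"ax",a)
```

```text
t 6.25 pos [ 0.4755  0.2908 -0.0022] yaw 26.13 tilt [-0.0011 -0.0007] gap 0.698 F [-0.1  0.1  0.4]
turn [0.0002 0.0013 0.    ] shift(after turn) [-0.0012  0.0001  0.0148]
2 [ 279  249   98   95 6109] c 0.47546467185020447 0.29089558124542236 ax (0.04445159062743187, 0.047790221869945526)
2 [ 279  249   98   95 6109] c 0.4761752188205719 0.29115012288093567 ax (0.01678428240120411, 0.02144348993897438)
```

View pics/w5.png

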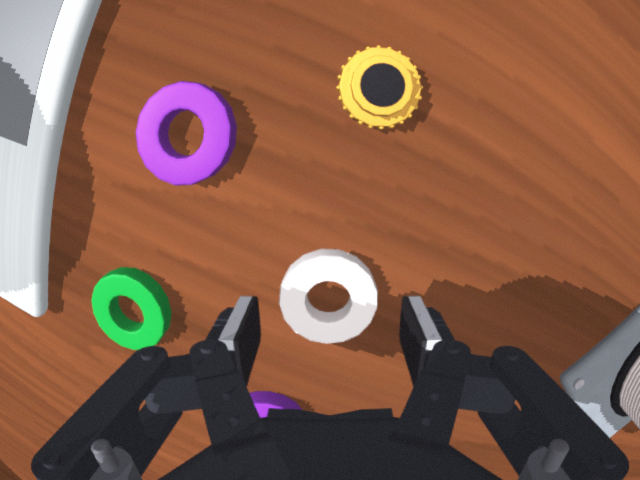

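The wrist view shows the disc at (328,296), centred between the pads at (240,325) and (420,325), with no contact. I lower further.

Emit:
drive_tool(
  steps=[
    [[0,0,0],[0,0,0.006],-0.4],
    [[0,0,0],[0,0,0.006],-0.4],
    [[0,0,0],[0,0,0],-0.4],
  ],
)

```text
time_s: 6.62
eef_pos: [0.4755, 0.2907, -0.0142]
tcp_rot: [0.974, 0.226, -0.001, 0.0]
wrist_force: [-0.2, -0.6, 0.3]
finger_gap: 0.695
grasp_force: 0.0
```

Emit:
drive_tool(
  steps=[
    [[0,0,0],[0,0,0.002],-0.4],
    [[0,0,0],[0,0,0],-0.4],
  ],
)

```text
time_s: 6.88
eef_pos: [0.476, 0.291, -0.0156]
tcp_rot: [0.974, 0.226, 0.0, 0.0]
wrist_force: [-0.8, 0.5, 0.1]
finger_gap: 0.698
grasp_force: 0.0
```

Emit:
drive_tool(
  steps=[
    [[0,0,0],[0,0,0.002],-0.4],
    [[0,0,0],[0,0,0],-0.4],
  ],
)

```text
time_s: 7.12
eef_pos: [0.4759, 0.291, -0.0176]
tcp_rot: [0.974, 0.226, -0.0, 0.0]
wrist_force: [-0.3, 0.4, -0.3]
finger_gap: 0.696
grasp_force: 0.0
```

Emit:
drive_tool(
  steps=[
    [[0,0,0],[0,0,0],0.4],
    [[0,0,0],[0,0,0],0.4],
    [[0,0,0],[0,0,0],0.4],
    [[0,0,0],[0,0,0],0.4],
  ],
  force=25,
)

```text
time_s: 7.62
eef_pos: [0.476, 0.2911, -0.0172]
tcp_rot: [0.974, 0.226, 0.0, 0.0]
wrist_force: [-0.9, -2.4, 5.9]
finger_gap: 0.505
grasp_force: 25.3
```

Emit:
drive_tool(
  steps=[
    [[0,0,0],[0,0,0],-0.2],
    [[0,0,0],[0,0,-0.004],-0.2],
    [[0,0,0],[0,0,0],0.4],
    [[0,0,0],[0,0,0],0.4],
    [[0,0,0],[0,0,0],0.4],
  ],
)

```text
time_s: 8.25
eef_pos: [0.4774, 0.2922, -0.0119]
tcp_rot: [0.974, 0.226, 0.002, -0.0]
wrist_force: [-1.2, -1.3, 8.7]
finger_gap: 0.302
grasp_force: 4.5
```

Emit:
drive_tool(
  steps=[
    [[0,0,0],[0,0,0],0.4],
    [[0,0,0],[0,0,-0.01],0.4],
    [[0,0,0],[0,0,-0.04],0.4],
    [[0,0,0],[0,0,-0.05],0.4],
    [[0,0,0],[0,0,-0.05],0.4],
  ],
)

```text
time_s: 8.88
eef_pos: [0.4755, 0.2908, 0.138]
tcp_rot: [0.974, 0.226, -0.0, 0.0]
wrist_force: [1.1, 0.5, 0.6]
finger_gap: 0.303
grasp_force: 0.0
```

Run:
```python
from h import *
env.capture("wrist")
go([.5175,.056,.16])
```

```text
t 8.93 pos [0.4792 0.294  0.145 ] yaw 26.14 tilt [0.0099 0.0055] gap 0.298 F [1.  2.  4.9]
turn [-0.0006 -0.0114  0.    ] shift(after turn) [-0.0705  0.2305 -0.015 ]
```

The regrip missed because the tips cleared the disc's top, so their offset is about 26 mm. I measure the disc again and grasp lower.

Emit:
drive_tool(
  steps=[
    [[0,0,0],[0,0,0],-0.4],
    [[0,0,0],[0,0,0],-0.4],
    [[0,0,0],[0,0,0],-0.4],
  ],
)

```text
time_s: 9.3
eef_pos: [0.475, 0.2903, 0.135]
tcp_rot: [0.974, 0.226, -0.001, 0.0]
wrist_force: [-0.6, -0.4, 0.4]
finger_gap: 0.7
grasp_force: 0.0
```

```bash
cat >> h.py <<'E'
def ring(p,im,z,near):
    g=im.astype(int);m=((g.min(2)>150)&(g.max(2)-g.min(2)<40)).astype(np.uint8)
    n,l,st,ce=cv2.connectedComponentsWithStats(m);q=proj(p,near,True)
    for i in range(1,n):
        if st[i,4]>150 and np.hypot(*(ce[i]-q))<60:
            for c in cv2.findContours((l==i).astype(np.uint8),cv2.RETR_CCOMP,cv2.CHAIN_APPROX_NONE)[0]:
                if len(c)>20:
                    w=np.array([onz(p,t[0],z,True)[:2] for t in c]).astype(np.float32);(x,y),a,_=cv2.fitEllipse(w);print(i,"c",np.round([x,y],4),"ax",np.round(a,4))
E
python3 - <<'E'
from h import *
p=env.camera_params("wrist");im=env.capture("wrist")
ring(p,im,.012,[.4755,.291,.012])
go([.4755,.291,-.022])
E
```

```text
4 c [0.4751 0.29  ] ax [0.0449 0.046 ]
4 c [0.4754 0.2904] ax [0.0193 0.021 ]
t 9.35 pos [0.4751 0.2905 0.1351] yaw 26.13 tilt [-0.0024 -0.0013] gap 0.699 F [-0.3 -1.7  1. ]
turn [0.0001 0.0027 0.    ] shift(after turn) [ 0.0006 -0.0003  0.1571]
```

Emit:
drive_tool(
  steps=[
    [[0,0,0],[0,0,0.05],-0.4],
    [[0,0,0],[0,0,0.05],-0.4],
    [[0,0,0],[0,0,0.04],-0.4],
    [[0,0,0],[0,0,0.012],-0.4],
    [[0,0,0],[0,0,0],-0.4],
  ],
)

```text
time_s: 9.98
eef_pos: [0.4756, 0.2911, -0.0159]
tcp_rot: [0.974, 0.226, -0.001, 0.0]
wrist_force: [-0.0, 0.2, -0.1]
finger_gap: 0.697
grasp_force: 0.0
```

Emit:
drive_tool(
  steps=[
    [[0,0,0],[0,0,0.003],-0.4],
    [[0,0,0],[0,0,0],-0.4],
  ],
)

```text
time_s: 10.22
eef_pos: [0.4769, 0.2916, -0.0173]
tcp_rot: [0.974, 0.226, 0.001, -0.0]
wrist_force: [-0.0, 1.0, 0.2]
finger_gap: 0.698
grasp_force: 0.0
```

Emit:
drive_tool(
  steps=[
    [[0,0,0],[0,0,0.003],-0.4],
    [[0,0,0],[0,0,0.002],-0.4],
    [[0,0,0],[0,0,0],-0.4],
  ],
)

```text
time_s: 10.6
eef_pos: [0.4758, 0.2909, -0.0237]
tcp_rot: [0.974, 0.226, -0.0, 0.0]
wrist_force: [-0.2, -0.8, -0.9]
finger_gap: 0.703
grasp_force: 0.0
```

Emit:
drive_tool(
  steps=[
    [[0,0,0],[0,0,0],0.4],
    [[0,0,0],[0,0,0],0.4],
    [[0,0,0],[0,0,0],0.4],
    [[0,0,0],[0,0,0],0.4],
  ],
)

```text
time_s: 11.1
eef_pos: [0.476, 0.2911, -0.0233]
tcp_rot: [0.974, 0.226, 0.0, 0.0]
wrist_force: [-1.5, -0.9, 4.1]
finger_gap: 0.515
grasp_force: 25.7
```

Emit:
drive_tool(
  steps=[
    [[0,0,0],[0,0,-0.01],0.4],
    [[0,0,0],[0,0,-0.05],0.4],
    [[0,0,0],[0,0,-0.05],0.4],
    [[0,0,0],[0,0,-0.05],0.4],
    [[0,0,0],[0,0,-0.01],0.4],
  ],
  force=35,
)

```text
time_s: 11.72
eef_pos: [0.4779, 0.2928, 0.1505]
tcp_rot: [0.974, 0.226, 0.004, -0.001]
wrist_force: [0.9, 0.8, -0.5]
finger_gap: 0.514
grasp_force: 35.9
```

Run:
```python
from h import *
p=env.camera_params("wrist");im=env.capture("wrist");s=env.observe();cv2.imwrite("pics/w6.png",im)
X=s["eef_pos"]+[0,0,.0233+.012];print(X);ring(p,im,X[2],X)
go([.5175,.056,.147])
```

```text
[0.47746175 0.29219239 0.18501121]
14 c [0.4773 0.292 ] ax [0.044  0.0483]
14 c [0.4769 0.2916] ax [0.0189 0.0224]
t 11.78 pos [0.4775 0.2922 0.1497] yaw 26.11 tilt [0.0051 0.0024] gap 0.512 F [ 0.2  0.1 -0.2]
turn [ 0.0001 -0.0056 -0.    ] shift(after turn) [-0.068   0.2297  0.0027]
```

Emit:
drive_tool(
  steps=[
    [[0,0,0],[-0.0136,0.046,0],0.4],
    [[0,0,0],[-0.0136,0.046,0],0.4],
    [[0,0,0],[-0.0136,0.046,0],0.4],
    [[0,0,0],[-0.0136,0.046,0],0.4],
    [[0,0,0],[-0.0136,0.046,0],0.4],
  ],
)

```text
time_s: 12.4
eef_pos: [0.515, 0.0527, 0.1448]
tcp_rot: [0.974, 0.226, -0.001, -0.0]
wrist_force: [1.6, 0.5, -0.3]
finger_gap: 0.512
grasp_force: 35.9
```

Emit:
drive_tool(
  steps=[
    [[0,0,0],[0,0,0],0.4],
    [[0,0,0],[0,0,0],0.4],
    [[0,0,0],[0,0,0],0.4],
  ],
)

```text
time_s: 12.78
eef_pos: [0.5155, 0.0564, 0.146]
tcp_rot: [0.974, 0.227, -0.0, -0.0]
wrist_force: [0.4, 0.5, 0.0]
finger_gap: 0.509
grasp_force: 35.9
```

Run:
```python
from h import *
p=env.camera_params("wrist");im=env.capture("wrist");cv2.imwrite("pics/w7.png",im)
X=env.observe()["eef_pos"]+[0,0,.0353];ring(p,im,X[2],X)
go([.5175,.056,.12])
```

```text
t 12.82 pos [0.5156 0.0563 0.1462] yaw 26.28 tilt [-0.0007  0.0004] gap 0.514 F [-1.  -0.5  0.7]
turn [-0.0007  0.0004 -0.    ] shift(after turn) [0.0016 0.0011 0.0262]
```

Emit:
drive_tool(
  steps=[
    [[0,0,0],[0.002,0.001,0.01],0.4],
    [[0,0,0],[0,0,0.02],0.4],
    [[0,0,0],[0,0,0],0.4],
    [[0,0,0],[0,0,0],0.4],
  ],
)

```text
time_s: 13.32
eef_pos: [0.5186, 0.055, 0.1167]
tcp_rot: [0.974, 0.226, 0.0, -0.0]
wrist_force: [-0.4, 0.7, -0.1]
finger_gap: 0.507
grasp_force: 35.9
```

Emit:
drive_tool(
  steps=[
    [[0,0,0],[0,0,0.003],0.4],
    [[0,0,0],[0,0,0.003],0.4],
    [[0,0,0],[0,0,0],0.4],
  ],
)

```text
time_s: 13.7
eef_pos: [0.5186, 0.0547, 0.1106]
tcp_rot: [0.974, 0.226, 0.0, 0.0]
wrist_force: [-0.5, -0.5, 0.6]
finger_gap: 0.51
grasp_force: 36.0
```

Run:
```python
from h import *
go([.5175,.056,.12])
```

```text
t 13.7 pos [0.5186 0.0547 0.1106] yaw 26.12 tilt [0.0006 0.    ] gap 0.51 F [-0.5 -0.5  0.6]
turn [ 0.0002 -0.0005 -0.    ] shift(after turn) [-0.0004 -0.0017 -0.0094]
```

Emit:
drive_tool(
  steps=[
    [[0,0,0],[0,-0.0015,0],0.4],
    [[0,0,0],[0,0,0.003],0.4],
    [[0,0,0],[0,0,0.003],0.4],
    [[0,0,0],[0,0,0],0.4],
  ],
)

```text
time_s: 14.2
eef_pos: [0.5177, 0.0561, 0.1042]
tcp_rot: [0.974, 0.226, -0.0, -0.0]
wrist_force: [0.5, -0.0, -0.6]
finger_gap: 0.512
grasp_force: 35.9
```

Emit:
drive_tool(
  steps=[
    [[0,0,0],[0,0,0.003],0.4],
    [[0,0,0],[0,0,0.003],0.4],
    [[0,0,0],[0,0,0],0.4],
  ],
)

```text
time_s: 14.58
eef_pos: [0.5177, 0.0561, 0.0983]
tcp_rot: [0.974, 0.226, 0.0, -0.0]
wrist_force: [1.1, 1.0, -1.0]
finger_gap: 0.511
grasp_force: 35.9
```

Emit:
drive_tool(
  steps=[
    [[0,0,0],[0,0,0.01],0.4],
    [[0,0,0],[0,0,0.01],0.4],
    [[0,0,0],[0,0,0.008],0.4],
    [[0,0,0],[0,0,0],0.4],
  ],
)

```text
time_s: 15.08
eef_pos: [0.5174, 0.0563, 0.0697]
tcp_rot: [0.974, 0.226, -0.0, -0.0]
wrist_force: [0.4, 1.4, -2.0]
finger_gap: 0.514
grasp_force: 35.9
```

Emit:
drive_tool(
  steps=[
    [[0,0,0],[0,0,0.007],0.4],
    [[0,0,0],[0,0,0.006],0.4],
    [[0,0,0],[0,0,0],0.4],
    [[0,0,0],[0,0,0],0.4],
  ],
)

```text
time_s: 15.58
eef_pos: [0.5177, 0.0561, 0.0574]
tcp_rot: [0.974, 0.226, -0.0, -0.0]
wrist_force: [1.2, 1.9, -1.0]
finger_gap: 0.512
grasp_force: 35.9
```

Emit:
drive_tool(
  steps=[
    [[0,0,0],[0,0,0.003],0.4],
    [[0,0,0],[0,0,0],0.4],
    [[0,0,0],[0,0,0],0.4],
  ],
)

```text
time_s: 15.95
eef_pos: [0.5178, 0.0559, 0.0545]
tcp_rot: [0.974, 0.226, 0.0, 0.0]
wrist_force: [1.7, 0.8, -2.1]
finger_gap: 0.511
grasp_force: 35.9
```

Emit:
drive_tool(
  steps=[
    [[0,0,0],[0,0,0.003],0.4],
    [[0,0,0],[0,0,0],0.4],
    [[0,0,0],[0,0,0],0.4],
  ],
)

```text
time_s: 16.32
eef_pos: [0.5178, 0.056, 0.0514]
tcp_rot: [0.974, 0.226, 0.0, 0.0]
wrist_force: [2.5, 1.5, -1.9]
finger_gap: 0.51
grasp_force: 35.8
```

Emit:
drive_tool(
  steps=[
    [[0,0,0],[0,0,0.0015],0.4],
    [[0,0,0],[0,0,0],0.4],
  ],
)

```text
time_s: 16.58
eef_pos: [0.5177, 0.056, 0.05]
tcp_rot: [0.974, 0.226, 0.0, 0.0]
wrist_force: [1.2, 1.0, -0.0]
finger_gap: 0.515
grasp_force: 35.9
```

Emit:
drive_tool(
  steps=[
    [[0,0,0],[0,0,0],-0.4],
    [[0,0,0],[0,0,0],-0.4],
    [[0,0,0],[0,0,0],-0.4],
    [[0,0,0],[0,0,-0.01],-0.4],
    [[0,0,0],[0,0,-0.03],-0.4],
  ],
)

```text
time_s: 17.2
eef_pos: [0.5163, 0.0557, 0.0897]
tcp_rot: [0.974, 0.226, -0.002, -0.0]
wrist_force: [-0.2, -0.4, -0.2]
finger_gap: 0.702
grasp_force: 0.0
```

Emit:
drive_tool(
  steps=[
    [[0,0,0],[0,0,-0.05],-0.4],
    [[0,0,0],[0,0,-0.04],-0.4],
    [[0,0,0],[-0.03,0,0],-0.4],
    [[0,0,0],[-0.03,0,0],-0.4],
    [[0,0,0],[0,0,0],-0.4],
  ],
)

```text
time_s: 17.82
eef_pos: [0.4623, 0.0283, 0.1805]
tcp_rot: [0.974, 0.225, -0.0, 0.001]
wrist_force: [1.0, 0.2, -0.1]
finger_gap: 0.7
grasp_force: 0.0
```

Run:
```python
from h import *
p=env.camera_params("wrist");im=env.capture("wrist");cv2.imwrite("pics/w8.png",im)
q=proj(p,[.5176,.056,.084],True).astype(int);print(q)
ring(p,im,.084,[.5176,.056,.084])
cv2.imwrite("pics/w8c.png",cv2.resize(im[q[1]-75:q[1]+75,q[0]-100:q[0]+100],None,fx=4,fy=4,interpolation=cv2.INTER_CUBIC))
go([.39,-.262,.122])
print(env.observe()["joint_pos"])
```

```text
[327 148]
3 c [0.519 0.06 ] ax [0.0892 0.107 ]
7 c [0.5168 0.0551] ax [0.045  0.0451]
7 c [0.5184 0.0559] ax [0.0152 0.0203]
t 17.88 pos [0.4637 0.0291 0.1807] yaw 26.07 tilt [ 0.0014 -0.0009] gap 0.7 F [ 1.  -0.3  0.2]
turn [ 0.0014 -0.0009 -0.    ] shift(after turn) [-0.1942  0.2291  0.0587]
[ 0.36864668  0.11332941 -0.56082037  1.98313845  0.07020213  1.06221354
 -1.33919174]
```

View pics/w8c.png

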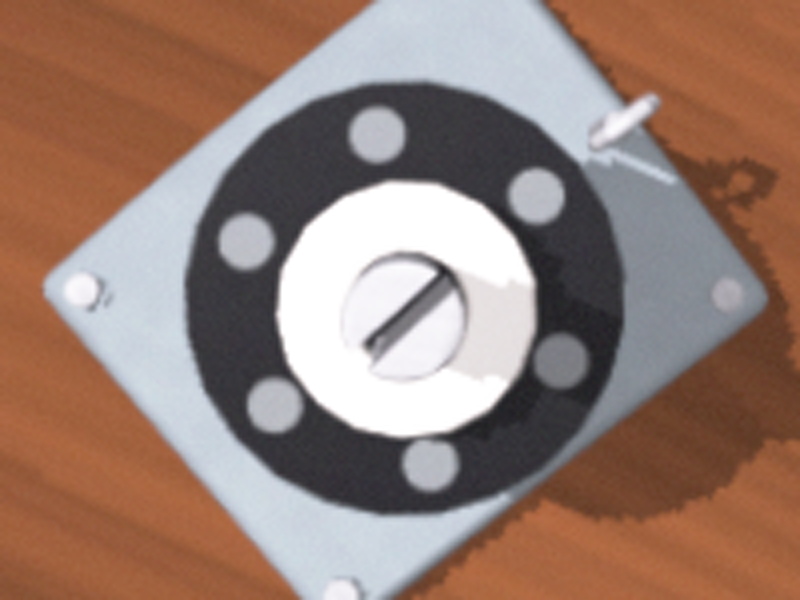

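The disc lies flat on the reel around the spindle, whose tip is at crop (404,316). On to the spring.

Emit:
drive_tool(
  steps=[
    [[0,0,0],[-0.037,0.043,0],-0.4],
    [[0,0,0],[-0.037,0.043,0],-0.4],
    [[0,0,0],[-0.037,0.043,0],-0.4],
    [[0,0,0],[-0.037,0.043,0],-0.4],
    [[0,0,0],[-0.037,0.043,0.02],-0.4],
  ],
)

```text
time_s: 18.5
eef_pos: [0.3947, -0.2474, 0.1617]
tcp_rot: [0.974, 0.226, 0.002, 0.002]
wrist_force: [0.7, 0.1, 0.3]
finger_gap: 0.699
grasp_force: 0.0
```

Emit:
drive_tool(
  steps=[
    [[0,0,0],[-0.009,0.014,0.03],-0.4],
    [[0,0,0],[0,0,0],-0.4],
    [[0,0,0],[0,0,0],-0.4],
  ],
)

```text
time_s: 18.88
eef_pos: [0.3921, -0.2604, 0.1309]
tcp_rot: [0.974, 0.227, 0.001, 0.0]
wrist_force: [0.8, -0.1, -0.2]
finger_gap: 0.699
grasp_force: 0.0
```

Run:
```python
from h import *
p=env.camera_params("wrist");im=env.capture("wrist");cv2.imwrite("pics/w9.png",im)
ring(p,im,.039,[.4394,-.2387,.039])
go([.4394,-.2387,-.0075])
```

```text
5 c [ 0.4396 -0.2384] ax [0.0271 0.0279]
5 c [ 0.4429 -0.242 ] ax [0.0115 0.0212]
5 c [ 0.4393 -0.2328] ax [0.0119 0.0208]
t 18.93 pos [ 0.3923 -0.2604  0.1312] yaw 26.28 tilt [ 0.0021 -0.0006] gap 0.698 F [ 0.1  0.3 -0.9]
turn [ 0.0015 -0.0016 -0.    ] shift(after turn) [0.0519 0.0014 0.1387]
```

Emit:
drive_tool(
  steps=[
    [[0,0,0],[0.026,0.001,0],-0.4],
    [[0,0,0],[0.026,0.0005,0.01],-0.4],
    [[0,0,0],[0,0,0.04],-0.4],
    [[0,0,0],[0,0,0.04],-0.4],
    [[0,0,0],[0,0,0],-0.4],
  ],
)

```text
time_s: 19.55
eef_pos: [0.4367, -0.2378, 0.0389]
tcp_rot: [0.974, 0.227, -0.002, -0.002]
wrist_force: [-1.0, -0.2, 1.0]
finger_gap: 0.703
grasp_force: 0.0
```

Emit:
drive_tool(
  steps=[
    [[0,0,0],[0,0,0],-0.4],
  ],
)

```text
time_s: 19.68
eef_pos: [0.4396, -0.2399, 0.0419]
tcp_rot: [0.974, 0.227, 0.001, 0.001]
wrist_force: [-0.0, -0.3, 0.1]
finger_gap: 0.7
grasp_force: 0.0
```

Run:
```python
from h import *
p=env.camera_params("wrist");im=env.capture("wrist");cv2.imwrite("pics/w10.png",im)
ring(p,im,.039,[.4396,-.2386,.039])
go([.4396,-.2386,-.0075])
```

```text
9 c [ 0.4439 -0.2363] ax [0.0267 0.0385]
9 c [ 0.4326 -0.2411] ax [0.009  0.0165]
9 c [ 0.4391 -0.24  ] ax [0.0147 0.0193]
9 c [ 0.4423 -0.2384] ax [0.0144 0.0187]
9 c [ 0.4443 -0.2374] ax [0.0124 0.0173]
9 c [ 0.4474 -0.2382] ax [0.0081 0.0097]
9 c [ 0.4445 -0.2317] ax [0.0075 0.0083]
9 c [ 0.4542 -0.2363] ax [0.0022 0.0077]
t 19.73 pos [ 0.4399 -0.2403  0.0422] yaw 26.16 tilt [ 0.0038 -0.0019] gap 0.701 F [ 0.2 -0.1  0.1]
turn [ 0.0034 -0.0025 -0.    ] shift(after turn) [ 0.0005 -0.0017  0.0497]
```

Emit:
drive_tool(
  steps=[
    [[0,0,0],[0.0005,-0.0015,0.02],-0.4],
    [[0,0,0],[0,0,0.015],-0.4],
    [[0,0,0],[0,0,0.01],-0.4],
    [[0,0,0],[0,0,0.004],-0.4],
    [[0,0,0],[0,0,0],-0.4],
  ],
)

```text
time_s: 20.35
eef_pos: [0.4377, -0.2385, -0.009]
tcp_rot: [0.974, 0.226, -0.0, 0.0]
wrist_force: [0.6, -0.4, 0.4]
finger_gap: 0.699
grasp_force: 0.0
```

Emit:
drive_tool(
  steps=[
    [[0,0,0],[0,0,0],-0.4],
    [[0,0,0],[0,0,0],-0.4],
  ],
)

```text
time_s: 20.6
eef_pos: [0.4379, -0.2386, -0.0086]
tcp_rot: [0.974, 0.226, 0.0, 0.0]
wrist_force: [-0.2, -0.3, 0.1]
finger_gap: 0.698
grasp_force: 0.0
```

Run:
```python
from h import *
go([.4396,-.2386,-.0075])
```

```text
t 20.6 pos [ 0.4379 -0.2386 -0.0086] yaw 26.11 tilt [ 0.0007 -0.0005] gap 0.698 F [-0.2 -0.3  0.1]
turn [ 0.0007 -0.0004 -0.    ] shift(after turn) [ 0.0015  0.0008 -0.0011]
```

Emit:
drive_tool(
  steps=[
    [[0,0,0],[0.0015,0.001,-0.001],-0.2],
    [[0,0,0],[0,0,0],0.1],
    [[0,0,0],[0,0,0],0.3],
    [[0,0,0],[0,0,0],0.6],
    [[0,0,0],[0,0,0],0.6],
  ],
  force=25,
)

```text
time_s: 21.22
eef_pos: [0.4395, -0.2387, -0.008]
tcp_rot: [0.974, 0.226, 0.0, 0.0]
wrist_force: [0.0, 0.1, 0.0]
finger_gap: 0.304
grasp_force: 24.4
```

Emit:
drive_tool(
  steps=[
    [[0,0,0],[0,0,0],0.6],
    [[0,0,0],[0,0,0],0.6],
  ],
)

```text
time_s: 21.48
eef_pos: [0.4394, -0.2386, -0.008]
tcp_rot: [0.974, 0.226, 0.0, 0.0]
wrist_force: [-1.2, -0.6, 1.2]
finger_gap: 0.303
grasp_force: 24.4
```

Run:
```python
from h import *
go([.4396,-.2386,-.0075]);print(env.observe()["grasp_force"])
```

```text
t 21.48 pos [ 0.4394 -0.2386 -0.008 ] yaw 26.12 tilt [ 0.0001 -0.0001] gap 0.303 F [-1.2 -0.6  1.2]
turn [ 0.0001 -0.     -0.    ] shift(after turn) [ 0.0002  0.0001 -0.0005]
24.39901171484962
```

Emit:
drive_tool(
  steps=[
    [[0,0,0],[0,0,-0.02],0.6],
    [[0,0,0],[0,0,-0.05],0.6],
    [[0,0,0],[0,0,-0.05],0.6],
    [[0,0,0],[0,0,-0.045],0.6],
    [[0,0,0],[0,0,0],0.6],
  ],
)

```text
time_s: 22.1
eef_pos: [0.442, -0.2398, 0.1608]
tcp_rot: [0.974, 0.226, 0.003, 0.003]
wrist_force: [0.6, -0.7, -1.2]
finger_gap: 0.301
grasp_force: 24.8
```

Emit:
drive_tool(
  steps=[
    [[0,0,0],[0.033,-0.038,0],0.6],
    [[0,0,0],[0.033,-0.038,0],0.6],
    [[0,0,0],[0.033,-0.038,0],0.6],
    [[0,0,0],[0.033,-0.038,0],0.6],
    [[0,0,0],[0.033,-0.038,0],0.6],
  ],
)

```text
time_s: 22.72
eef_pos: [0.503, 0.006, 0.1556]
tcp_rot: [0.974, 0.226, -0.001, -0.0]
wrist_force: [0.6, -0.7, -1.0]
finger_gap: 0.304
grasp_force: 24.8
```

Emit:
drive_tool(
  steps=[
    [[0,0,0.175],[0,0,0],0.6],
    [[0,0,0.175],[0,0,0],0.6],
    [[0,0,0.175],[0,0,0],0.6],
    [[0,0,0.175],[0,0,0],0.6],
    [[0,0,0],[0,0,0],0.6],
  ],
)

```text
time_s: 23.35
eef_pos: [0.5028, 0.0046, 0.1557]
tcp_rot: [0.993, -0.121, -0.001, 0.0]
wrist_force: [0.7, 0.8, -1.0]
finger_gap: 0.3
grasp_force: 24.8
```

Run:
```python
from h import *
env.capture("wrist")
go([.5175,.056,.145],26.1-40.2);print(env.observe()["joint_pos"],env.observe()["grasp_force"])
```

```text
t 23.4 pos [0.503  0.0046 0.1559] yaw -13.8 tilt [-0.002  -0.0001] gap 0.3 F [ 0.1  0.1 -0.5]
turn [0.0006 0.0019 0.0052] shift(after turn) [ 0.0015 -0.0533  0.0109]
[ 0.26146917  0.20415798 -0.40320961  1.93249888  0.09306128  1.0248629
 -1.99449959] 24.81458746458202
```

Run:
```python
from h import *
p=env.camera_params("wrist");im=env.capture("wrist");cv2.imwrite("pics/w11.png",im)
q=proj(p,[.5175,.056,.134],True);print(q, "spring TCP px",proj(p,env.observe()["eef_pos"]+[0,0,.03],True))
x0,y0=(q-40).astype(int);c=im[y0:y0+80,x0:x0+80].astype(int)
hsv=c.min(2)
print((hsv[::5,::5]))
cv2.imwrite("pics/w11c.png",cv2.resize(im[max(0,int(q[1])-90):int(q[1])+90,int(q[0])-120+40:int(q[0])+120+40],None,fx=3.3,fy=3.3,interpolation=cv2.INTER_CUBIC));print(max(0,int(q[1])-90),int(q[0])-80)
```

```text
[233.34460271 267.44458976] spring TCP px [328.4096302  316.89602733]
[[ 58  60  81  80  77  74 150 255 255 255 255 240 129 207 224 224]
 [ 57  58  83  79  79  75 255 255 255 255 119 103 104 122 147 224]
 [ 63  64  84  78  76  76 255 255 255 184 103 107 120 122 110 201]
 [ 61  65  78  78  87  85 255 255 250 108 103 114 123 115 106 177]
 [ 62  64  72  79 203 203 253 255 118 103 111 121 117 109  59 228]
 [ 61  66  72  76 204 204 134 128 106 135 121 116 112 106 208 255]
 [ 66  62  89 112  78  76 247 251 105 247 157 118 107 253 255 255]
 [ 62  62 136 209  76 102 251 250 106 248 244 113 139 255 255 255]
 [ 66  67 154 250 222 135 250 250 102 248 249 149 255 255 255 255]
 [ 65  65  64 140 189 168 250 248 105 248 249 159 246 193 135  56]
 [ 62  64  64  63  60  64 182 249  74 248 241 191 190  55  59  55]
 [ 61  64  63  66  62  62  63  73  59 134  61 110  65  60  57  56]
 [ 64  64  65  65  67  62  62  59  60  66  62  61  61  60  55  61]
 [ 67  64  67  64  62  61  65  62  64  66  68  66  67  63  66  65]
 [ 60  65  66  68  69  64  67  66  66  66  67  66  65  61  62  61]
 [ 65  65  69  64  67  64  71  65  62  62  62  57  59  61  60  64]]
177 153
```

View pics/w11c.png

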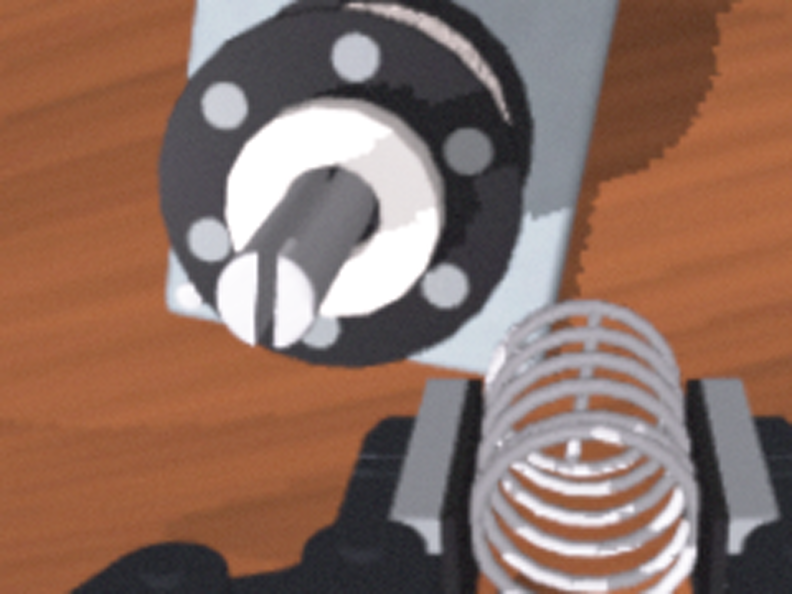

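The crop shows the spindle tip centred at (266,300), with its slot from (268,254) to (263,347). The spring is held upright, with its cross wire from (593,312) to (573,460).

Run:
```python
from h import *
p=env.camera_params("wrist");s=env.observe();f=lambda a,b:(153+a/3.3-.35,177+b/3.3-.35)
an=lambda a,b:np.degrees(np.arctan2((a-b)[1],(a-b)[0]))
print("tip",onz(p,f(266,299.5),.134,True))
a,b=onz(p,f(268,254),.134,True),onz(p,f(263,347),.134,True);print("slot",an(a,b),np.linalg.norm(a-b))
z=s["eef_pos"][2]+.009
for z in(z-.002,z,z+.002):
    a,b=onz(p,f(593,312),z,True),onz(p,f(573,460),z,True);print("wire",an(a,b),np.linalg.norm(a-b),(a+b)/2)
    l,r=onz(p,f(485,385),z,True),onz(p,f(683,385),z,True);print(" mid",(l+r)/2,np.linalg.norm(l-r))
go([.5175,.056,.14],-14.1)
# slot by halves
im=cv2.imread("pics/w11.png");x0,y0=213,247;c=im[y0:y0+40,x0:x0+40]
m=(c.min(2)>225).astype(np.uint8);n,l,st,ce=cv2.connectedComponentsWithStats(m)
for i in range(1,n):
    if st[i,4]>40: print(st[i],ce[i]+[x0,y0],onz(p,ce[i]+[x0,y0],.134,True))
```

```text
tip [0.51767907 0.05613553 0.134     ]
slot -22.03001225929072 0.017187558531702465
wire -20.81726305852543 0.023955656790521248 [0.50283653 0.00441984 0.16315873]
 mid [0.50322211 0.00413615 0.16315873] 0.028630732018521236
wire -20.81726305852542 0.02365691519273993 [0.50376401 0.0041902  0.16515873]
 mid [0.50414478 0.00391004 0.16515873] 0.028273689391652118
wire -20.8172630585254 0.0233581735949586 [0.50469149 0.00396055 0.16715873]
 mid [0.50506746 0.00368393 0.16715873] 0.027916646764782994
t 23.45 pos [0.5032 0.0046 0.1562] yaw -13.82 tilt [-0.0016 -0.0001] gap 0.31 F [ 0.2 -0.4 -0.4]
turn [0.0005 0.0015 0.0048] shift(after turn) [ 0.0013 -0.0533  0.0162]
[  6   7  12  27 230] [225.17391304 266.28695652] [0.51940186 0.06055386 0.134     ]
[ 24   9  10  26 206] [240.83009709 268.33980583] [0.5161402  0.05201246 0.134     ]
```

Emit:
drive_tool(
  steps=[
    [[0,0,0],[0.001,-0.027,0],0.6],
    [[0,0,0],[0,-0.027,0],0.6],
    [[0,0,0],[0,0,0.01],0.6],
    [[0,0,0],[0,0,0.01],0.6],
    [[0,0,0],[0,0,0],0.6],
  ],
)

```text
time_s: 24.08
eef_pos: [0.5166, 0.0552, 0.1355]
tcp_rot: [0.992, -0.122, -0.002, 0.001]
wrist_force: [-0.1, -0.8, -1.0]
finger_gap: 0.309
grasp_force: 24.8
```

Emit:
drive_tool(
  steps=[
    [[0,0,0],[0,0,0],0.6],
    [[0,0,0],[0,0,0],0.6],
  ],
)

```text
time_s: 24.32
eef_pos: [0.5182, 0.0564, 0.1373]
tcp_rot: [0.993, -0.122, 0.0, 0.0]
wrist_force: [-0.2, 0.5, -0.9]
finger_gap: 0.305
grasp_force: 24.8
```

Run:
```python
from h import *
go([.5172,.0567,.128],-14.1)
```

```text
t 24.32 pos [0.5182 0.0564 0.1373] yaw -14.02 tilt [ 0.0007 -0.0002] gap 0.305 F [-0.2  0.5 -0.9]
turn [ 0.     -0.0007  0.0013] shift(after turn) [-0.001  -0.      0.0093]
```

Emit:
drive_tool(
  steps=[
    [[0,0,0],[-0.001,0,0.004],0.6],
    [[0,0,0],[0,0,0.004],0.6],
    [[0,0,0],[0,0,0],0.6],
    [[0,0,0],[0,0,0],0.6],
  ],
)

```text
time_s: 24.82
eef_pos: [0.517, 0.0571, 0.129]
tcp_rot: [0.993, -0.122, 0.0, 0.0]
wrist_force: [0.1, -0.1, -0.7]
finger_gap: 0.301
grasp_force: 24.8
```

Emit:
drive_tool(
  steps=[
    [[0,0,0],[0,0,0.002],0.6],
    [[0,0,0],[0,0,0.002],0.6],
    [[0,0,0],[0,0,0],0.6],
    [[0,0,0],[0,0,0],0.6],
  ],
)

```text
time_s: 25.32
eef_pos: [0.517, 0.057, 0.125]
tcp_rot: [0.993, -0.122, 0.0, 0.0]
wrist_force: [0.1, -0.7, -0.7]
finger_gap: 0.301
grasp_force: 24.8
```

Emit:
drive_tool(
  steps=[
    [[0,0,0],[0,0,0.002],0.6],
    [[0,0,0],[0,0,0],0.6],
  ],
)

```text
time_s: 25.58
eef_pos: [0.5168, 0.057, 0.1228]
tcp_rot: [0.993, -0.122, -0.0, 0.0]
wrist_force: [0.3, -0.1, -0.5]
finger_gap: 0.307
grasp_force: 24.8
```

Emit:
drive_tool(
  steps=[
    [[0,0,0],[0,0,0.002],0.6],
    [[0,0,0],[0,0,0],0.6],
    [[0,0,0],[0,0,0],0.6],
  ],
)

```text
time_s: 25.95
eef_pos: [0.5169, 0.057, 0.121]
tcp_rot: [0.993, -0.122, -0.0, 0.0]
wrist_force: [-0.1, 0.3, -0.2]
finger_gap: 0.305
grasp_force: 24.8
```

Emit:
drive_tool(
  steps=[
    [[0,0,0],[0,0,0.002],0.6],
    [[0,0,0],[0,0,0],0.6],
    [[0,0,0],[0,0,0],0.6],
  ],
)

```text
time_s: 26.32
eef_pos: [0.5169, 0.0571, 0.119]
tcp_rot: [0.993, -0.122, -0.0, 0.0]
wrist_force: [-0.6, 0.6, -0.7]
finger_gap: 0.305
grasp_force: 24.8
```

Emit:
drive_tool(
  steps=[
    [[0,0,0],[0,0,0.003],0.6],
    [[0,0,0],[0,0,0.003],0.6],
    [[0,0,0],[0,0,0],0.6],
  ],
)

```text
time_s: 26.7
eef_pos: [0.5166, 0.057, 0.1126]
tcp_rot: [0.993, -0.122, -0.0, 0.0]
wrist_force: [0.2, -0.8, -0.6]
finger_gap: 0.305
grasp_force: 24.8
```

Emit:
drive_tool(
  steps=[
    [[0,0,0],[0,0,0.004],0.6],
    [[0,0,0],[0,0,0.004],0.6],
    [[0,0,0],[0,0,0],0.6],
  ],
)

```text
time_s: 27.08
eef_pos: [0.5166, 0.057, 0.1045]
tcp_rot: [0.993, -0.122, -0.0, 0.0]
wrist_force: [0.1, -0.9, 0.1]
finger_gap: 0.306
grasp_force: 24.8
```

Emit:
drive_tool(
  steps=[
    [[0,0,0],[0,0,0.004],0.6],
    [[0,0,0],[0,0,0.004],0.6],
    [[0,0,0],[0,0,0],0.6],
  ],
)

```text
time_s: 27.45
eef_pos: [0.5166, 0.0569, 0.0965]
tcp_rot: [0.993, -0.122, -0.0, 0.0]
wrist_force: [1.5, -0.2, -0.5]
finger_gap: 0.303
grasp_force: 24.8
```

Emit:
drive_tool(
  steps=[
    [[0,0,0],[0,0,0.004],0.6],
    [[0,0,0],[0,0,0.004],0.6],
    [[0,0,0],[0,0,0],0.6],
  ],
)

```text
time_s: 27.82
eef_pos: [0.5166, 0.057, 0.0885]
tcp_rot: [0.993, -0.122, -0.0, 0.0]
wrist_force: [1.1, -0.2, -0.6]
finger_gap: 0.303
grasp_force: 24.8
```

Emit:
drive_tool(
  steps=[
    [[0,0,0],[0,0,0.004],0.6],
    [[0,0,0],[0,0,0.003],0.6],
    [[0,0,0],[0,0,0],0.6],
  ],
)

```text
time_s: 28.2
eef_pos: [0.5167, 0.057, 0.0817]
tcp_rot: [0.993, -0.122, -0.0, 0.0]
wrist_force: [-0.2, 0.4, -1.2]
finger_gap: 0.304
grasp_force: 24.8
```

Emit:
drive_tool(
  steps=[
    [[0,0,0],[0,0,0.003],0.6],
    [[0,0,0],[0,0,0.002],0.6],
    [[0,0,0],[0,0,0],0.6],
  ],
)

```text
time_s: 28.58
eef_pos: [0.5169, 0.057, 0.0769]
tcp_rot: [0.993, -0.122, -0.0, 0.0]
wrist_force: [0.1, -0.3, -0.2]
finger_gap: 0.303
grasp_force: 24.9
```

Emit:
drive_tool(
  steps=[
    [[0,0,0],[0,0,0.002],0.6],
    [[0,0,0],[0,0,0],0.6],
    [[0,0,0],[0,0,0],0.6],
  ],
)

```text
time_s: 28.95
eef_pos: [0.5171, 0.0571, 0.0752]
tcp_rot: [0.993, -0.122, 0.0, 0.0]
wrist_force: [0.1, -0.2, 1.4]
finger_gap: 0.303
grasp_force: 25.2
```

Emit:
drive_tool(
  steps=[
    [[0,0,0],[0,0,0],0.3],
    [[0,0,0],[0,0,0],0],
    [[0,0,0],[0,0,0],-0.4],
    [[0,0,0],[0,0,0],-0.4],
    [[0,0,0],[0,0,0],-0.4],
  ],
)

```text
time_s: 29.58
eef_pos: [0.5169, 0.057, 0.075]
tcp_rot: [0.993, -0.122, -0.0, 0.0]
wrist_force: [-0.9, -1.2, 0.8]
finger_gap: 0.7
grasp_force: 0.0
```

Emit:
drive_tool(
  steps=[
    [[0,0,0],[0,0,-0.02],-0.4],
    [[0,0,0],[0,0,-0.04],-0.4],
    [[0,0,0],[0,0,-0.05],-0.4],
    [[0,0,0],[-0.03,0,0],-0.4],
    [[0,0,0],[-0.04,0,0],-0.4],
  ],
)

```text
time_s: 30.2
eef_pos: [0.4492, 0.0742, 0.1857]
tcp_rot: [0.993, -0.122, 0.001, -0.0]
wrist_force: [-0.7, -0.3, -1.0]
finger_gap: 0.699
grasp_force: 0.0
```

Emit:
drive_tool(
  steps=[
    [[0,0,0],[0,0,0],-0.4],
    [[0,0,0],[0,0,0],-0.4],
  ],
)

```text
time_s: 30.45
eef_pos: [0.4498, 0.0738, 0.1853]
tcp_rot: [0.993, -0.122, 0.001, 0.0]
wrist_force: [-0.2, -0.1, -0.4]
finger_gap: 0.697
grasp_force: 0.0
```

Run:
```python
from h import *
p=env.camera_params("wrist");im=env.capture("wrist");cv2.imwrite("pics/w12.png",im)
go([.5,.05,.1])
ring(p,im,.123,[.5177,.056,.123])
S=env.camera_params("side");si=env.capture("side");cv2.imwrite("pics/s12.png",si)
# spring top rim and base in side view: brightness profile along the spindle's left flank (14 mm out)
ex=S["R"][0][:2];ex=np.array(ex)/np.linalg.norm(ex)
for z in np.arange(.07,.14,.004):
    r=[]
    for o in(-.018,-.0127,-.011,.011,.0127,.018):
        u,v=proj(S,[.5177+ex[0]*o,.056+ex[1]*o,z]).round().astype(int);r.append(int(si[v-1:v+2,u].max()))
    print(round(z,3),r)
```

```text
t 30.5 pos [0.45   0.0737 0.1852] yaw -14.02 tilt [0.001  0.0001] gap 0.701 F [-0.1  0.2 -0.7]
turn [-0.0003 -0.001   0.    ] shift(after turn) [0.0543 0.0109 0.0852]
19 c [0.5182 0.0583] ax [0.0768 0.0924]
40 c [0.5176 0.055 ] ax [0.0385 0.0386]
40 c [0.5219 0.0558] ax [0.0017 0.0134]
40 c [0.5162 0.051 ] ax [0.0122 0.0208]
0.07 [255, 255, 255, 204, 205, 206]
0.074 [255, 255, 247, 202, 203, 248]
0.078 [255, 254, 244, 187, 202, 254]
0.082 [255, 244, 158, 169, 181, 254]
0.086 [255, 230, 218, 153, 161, 254]
0.09 [255, 245, 218, 211, 206, 254]
0.094 [255, 245, 215, 211, 206, 254]
0.098 [205, 217, 201, 177, 187, 244]
0.102 [72, 191, 197, 177, 187, 211]
0.106 [77, 164, 208, 160, 171, 65]
0.11 [136, 143, 208, 157, 148, 96]
0.114 [137, 249, 246, 157, 150, 136]
0.118 [137, 249, 246, 187, 228, 136]
0.122 [136, 207, 180, 187, 228, 139]
0.126 [136, 222, 216, 159, 210, 140]
0.13 [133, 222, 216, 190, 184, 140]
0.134 [133, 144, 209, 190, 184, 140]
0.138 [133, 142, 142, 138, 136, 135]
```

The side-view profile puts the spring's top at about 0.124 m, which matches it standing on the disc. The arm is clear, so I hand in.

```bash
python3 -c "
from h import *
print(env.close_job())"
```

```text
the job is handed in; nothing more can be done
None
```

I handed the job in at about 30.5 s: the white disc lies flat on the reel, and by force and camera readings the brake spring stands on it, its cross wire in the slot. The judge returned no verdict. The first two disc grasps missed because the fingertips sat about 25 mm behind the reported TCP instead of 14 mm ahead; the disc shifted a millimetre or two before I gripped it. I did not touch the thumb nut, the plain spring or the other items.

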